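# Square a lens plate into the corner of a jig with a push stick

### The arm

A 6-joint arm with a two-finger parallel gripper is mounted at the origin on a cart in front of the work surface, level with it; the furniture and walls round the work are solid. World frame = base frame: x ahead of the robot, y to its left, z up, the work surface at z = 0. Lengths are in mm, angles in rad, forces in N, time in s.
With the tool pointing down it reaches from about 300 to 775 mm from the base axis. Payload 14.6 kg.
Tool frame: the origin (TCP) lies between the finger pads; the fingertips stand 8 mm ahead of it and the grasp point (between the pads) lies 11 mm behind it; y points along the fingers, x is the direction in which the jaws open and shut, and the axes are right-handed (so a half turn about y gives the same grasp; the last joint's range is limited). The gripper opens to 94 mm and grips with 3 to 60 N. Pads are 16 mm wide; open, the fingers measure 119 mm over their backs; the gripper's body (75 mm by 177 mm) begins 78 mm behind the grasp point.
Start: joints at [-1.258, 0.3, 1.521, -0, 1.321, -0.067], TCP at [203.896, -510.799, 213.446] pointing down, gripper open.
Joint ranges: [-3.03, 3.03], [-0.79, 2.21], [0.23, 2.52], [-1.04, 4.18], [0, 3.07], [-2.55, 2.55]. Speed limits (rad/s): [2.22, 2.22, 2.57, 3.14, 3.14, 3.14].

### API

Orientations are given as [roll, pitch, yaw] about the fixed x, y, z axes, in that order (R = Rz(yaw) Ry(pitch) Rx(roll)).
In Python, from cell import read_state, imaging, order gives the robot as it stands. The module is installed in compiled form; this text tells all that it offers.
- The arm moves only by the shell command python3 -m handwheel 'ROWS' [FORCE]. ROWS is JSON, a list that holds one entry, the list of rows, each a list of 7 numbers: the shift along the tool's x, y, z in mm, then the turn, a rotation vector about the tool's x, y, z in degrees, then the opening, from -1 (shut) to 1 (fully open), so that 0 is half open. A call has 1 to 5 rows; each row is the pose to reach, as a shift and turn from the pose measured when the call began, along the tool's axes at that moment; what a row does not reach only later rows make up. A row lasts 1/12 s, in which the tool goes at most 41.7 mm and 7.16 degrees, less where a joint would pass 70% of its speed; a pose out of reach is approached as far as the arm can. A call with a gripper value outside its range is refused whole. The fingers move at their own pace and stop on an object; FORCE is the grip in N (left out, the last holds). Time passes only in rows, so rows that repeat a pose let the fingers close. It gives the time, the measured TCP pose, the force and the opening at its end, in the units of the state.
- read_state(): the state, without advancing time (a new reading comes with each control period).
- imaging.camera(name): name is "scene" or "top" or "wrist"; returns (picture, depth): 480x640x3 uint8, red, green, blue; 480x640 float32, mm along the optical axis (not along the pixel's ray), 0 where there is no reading.
- imaging.get_calibration(name): a dict with "mtx" (3x3 intrinsics, pixels), "world_from_camera" (4x4, takes a point from camera to world coordinates); the wrist camera has in their place "hand_eye" (4x4, takes a point from camera to tool coordinates, whose origin is the TCP and whose axes are the tool frame's). Camera axes: x right, y down, z forward; pixel columns grow to the right and rows downward; lengths in mm; the calibration is good to about 2 mm. The wrist camera is an equidistant fisheye: a pixel r from the principal point sees the ray r / f radians off the axis. A picture is of the moment at which its call begins: read the wrist's pose just before it. get_calibration takes no time and is no camera call.
- order.sign_off(): hands the job in, once; it reports no verdict.
The state is a dict: "clock": time; "joints": joint angles; "qd": joint speeds; "effort": joint torques, N m; "eef_pos": TCP position; "eef_rot": TCP orientation; "wrist_force": force on the tool from outside, world axes, zero at the start; "moment": the same for the moment, N m; "finger_gap": finger opening in mm.
Only numpy, scipy, OpenCV 4.12 (cv2) and the standard library are available. Lean on these libraries where they do the work, as an engineer would, in place of code of your own. Each camera call takes 0.05 s, during which the arm holds its last target.

### The job

Take the push stick out of its holder and, with its tip, slide the lens plate flat against the long steel rail of the jig and then along it until it also touches the brass end stop, pressing it home against each with a light but definite push. The lens is only freshly glued in, so push gently (a few newtons, never above 12) and do not touch the plate with the gripper. Then stand the stick back in its holder and leave the other things on the table alone.

Things in the scene. Friction and masses are not known exactly. Their poses are not given: they have to be found in the camera images.
- jig: Squaring jig, fixed: aluminium deck 160 mm (x) by 200 mm (y). Origin on the table under its centre, z up; flat deck 15 mm above it. A steel rail 16 mm wide, 152 mm long along y, 12 mm high stands on the +x side, a brass end stop 75 mm long along x, 16 mm wide, 12 mm high on the -y side: a square corner open to -x and +y, parallel to the jig's axes. Both are adjustable: see corner.
- corner (a point): Nominal corner: where the inner faces of rail and end stop would meet, on the deck (jig frame: 55, -72, 15 mm; axes as the jig's). A point of the jig only: the rail (in x) and the stop (in y) are screwed down in slots and each stands anywhere up to 6 mm to either side of nominal, which no reading tells, only touch. With both at nominal the home plate's centre is 35 mm to -x and 45 mm to +y of this point.
- lens_plate_mid (a point): Centre (half-way up) of the lens plate: black, 70 mm (x) by 90 mm (y), 10 mm thick, 0.15 kg, round lens in the middle. Lies loose, askew up to 0.2 rad, clear of rail and stop; slides at 0.5 to 2 N; a 90 mm side goes to the rail. Touching with one corner first it wedges (friction): then push nearer the corner that hangs back. Once it is flat, 1 mm of further push adds 4 N or more.
- stick_grip (a point): Centre of the push stick's handle. The stick (94 mm, 0.05 kg) stands upright: square orange handle 16 x 16 mm (sides along its x and y), 56 mm long, to be gripped; under it a white collar 22 mm across, 4 mm thick, its underside 32 mm below this point; then a round white nylon shank 10 mm across, 34 mm long. z points up along the stick.
- stick_tip (a point): Centre of the flat foot of the push stick's shank, on its axis, 66 mm below stick_grip and 34 mm below the collar's underside; the last 2 mm are chamfered.
- stick_holder: Holder of the push stick: heavy grey block 56 x 56 mm (black foot 62 x 62 mm, 5 mm thick), 44 mm high in all, fixed to the table, with one upright hole 14 mm across and 40 mm deep in the middle of its top. Origin under its centre on the table. The stick stands in it with its collar resting on the block's top, its tip 10 mm above the origin. An optical rail with clamps up to 0.19 m high stands behind it: keep clear.
- tape_roll: Bystander: roll of blue tape 52 mm across, 28 mm high, lying flat to the right of the jig. Origin under its centre.
- torch: Bystander: black torch with a green ring, 104 mm long, 32 mm across, lying behind the jig. Origin under its centre.
- magnifier: Bystander: hand lens with a black handle, 148 mm long, 9 mm high, lying left of the stick's holder. Origin under its centre.

How it is judged (in metres and radians):
On the way, in this order (a step that is already met when the one before it is completed fails the run):
1. the stick presses the plate flat against the long rail (contact force between push_stick and lens_plate above 0.8 N and contact force between lens_plate and long_rail_c0 above 0.8 N and x of long_rail_c0 in the frame of lens_plate_mid below 0.0445 m and angle between the x axis of lens_plate_mid and the x axis of jig, either way round below 0.025 rad), for 0.1 s.
2. then the stick presses the plate against the end stop, while it stays flat along the long rail (contact force between push_stick and lens_plate above 0.8 N and contact force between lens_plate and end_stop_c0 above 0.8 N and y of end_stop_c0 in the frame of lens_plate_mid above -0.0545 m and x of long_rail_c0 in the frame of lens_plate_mid below 0.0445 m and angle between the x axis of lens_plate_mid and the x axis of jig, either way round below 0.025 rad), for 0.1 s.
At the end, for the whole second after the job is handed in: The lens plate lies flat on the jig's deck touching, within 1.5 mm, both the long rail and the end stop and parallel to them within 0.025 rad; the stick stands upright in its holder with the collar down on the block (within 3 mm); the stick is let go and everything is at rest (x of long_rail_c0 in the frame of lens_plate_mid below 0.0445 m and angle between the x axis of lens_plate_mid and the x axis of jig, either way round below 0.025 rad and y of end_stop_c0 in the frame of lens_plate_mid above -0.0545 m and z of lens_plate_mid in the frame of jig below 0.0215 m and horizontal distance between stick_tip and stick_holder below 0.004 m and z of stick_tip in the frame of stick_holder below 0.013 m and angle between stick_grip's own z axis and vertical below 0.1 rad and contact force between the fingers and push_stick below 0.1 N and linear speed of each of push_stick, lens_plate below 0.01 m/s).
It fails at once if the plate is pushed with more than 12 N (contact force between lens_plate and long_rail_c0 above 12 N or contact force between lens_plate and end_stop_c0 above 12 N or contact force between push_stick and lens_plate above 12 N).
It fails at once if the gripper or the arm touches the lens plate (contact force between any of the fingers, the arm and lens_plate above 0.5 N).
It fails at once if one of the other things (tape roll, torch, hand lens) is moved by more than 15 mm (distance of any of tape_roll, torch, magnifier from where it was at the start of the episode above 0.015 m).
It also fails if it takes over 72 s, if anything falls off the work surface, if the arm or the gripper's body presses on something with over 40 N, if the wrist force passes 120 N, or if a joint passes its speed limit or range.

## Working session

There is one attempt and no reset: what is moved stays moved. The work goes in short steps, Python scripts to look and compute and a shell command to move; the robot and the scene stay as the last step left them, time stands still between calls to the robot, and variables do not carry over. Pictures are saved under pics/ and viewed, and the job is handed in when it is done.

```bash
mkdir -p pics
python3 - <<'E'
from cell import read_state, imaging, order
import cv2,numpy as np
s=read_state();print({k:np.round(v,3).tolist() for k,v in s.items()})
for n in ["scene","top","wrist"]:
    p,d=imaging.camera(n);cv2.imwrite(f"pics/{n}0.png",p[:,:,::-1]);np.savez(f"pics/{n}0.npz",p=p,d=d)
    c=imaging.get_calibration(n);print(n,{k:np.round(v,3).tolist() for k,v in c.items()})
E
```

```text
{'clock': 0.0, 'joints': [-1.258, 0.3, 1.522, 0.0, 1.321, -0.067], 'qd': [0.001, -0.0, 0.001, 0.001, -0.001, 0.001], 'effort': [0.0, -53.181, -35.274, 0.071, 0.024, -0.0], 'eef_pos': [203.816, -510.558, 212.88], 'eef_rot': [-1.571, 0.001, -1.191], 'wrist_force': [0.298, -0.46, 0.73], 'moment': [0.01, 0.004, -0.03], 'finger_gap': 93.59}
scene {'mtx': [[456.163, 0.0, 325.161], [0.0, 456.163, 236.402], [0.0, 0.0, 1.0]], 'world_from_camera': [[-0.716, -0.458, 0.526, -51.31], [-0.697, 0.45, -0.558, 530.238], [0.019, -0.767, -0.642, 802.871], [0.0, 0.0, 0.0, 1.0]]}
top {'mtx': [[453.188, 0.0, 321.175], [0.0, 453.188, 232.59], [0.0, 0.0, 1.0]], 'world_from_camera': [[0.005, -0.991, 0.13, 395.522], [-1.0, -0.004, 0.003, -116.391], [-0.002, -0.13, -0.991, 1168.794], [0.0, 0.0, 0.0, 1.0]]}
wrist {'mtx': [[371.648, 0.0, 317.382], [0.0, 371.648, 247.081], [0.0, 0.0, 1.0]], 'hand_eye': [[1.0, 0.001, -0.0, 0.026], [0.001, -0.231, 0.973, -171.138], [0.0, -0.973, -0.231, 66.095], [0.0, 0.0, 0.0, 1.0]]}
```

View pics/scene0.png

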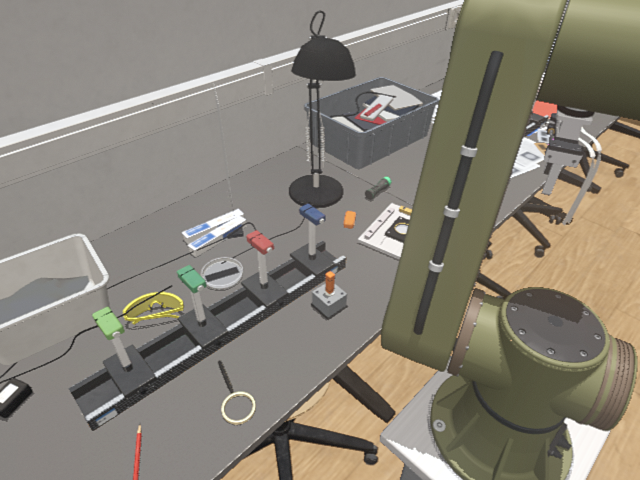

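View pics/top0.png

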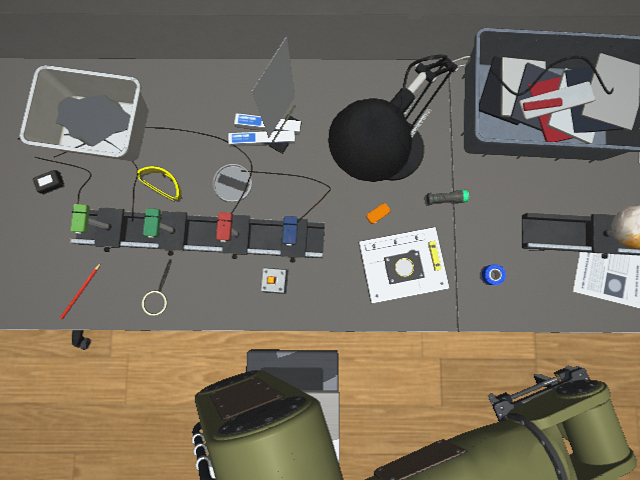

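View pics/wrist0.png

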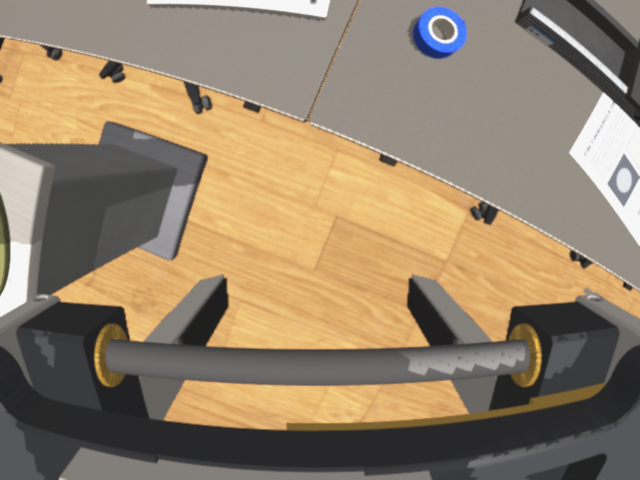

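```bash
cat > h.py <<'E'
from cell import read_state, imaging, order
import cv2,numpy as np
from scipy.spatial.transform import Rotation as R
def topxy(u,v,z,d=None):
    "top pixel -> world on plane z"
    c=imaging.get_calibration("top");K=c["mtx"];T=c["world_from_camera"]
    r=np.linalg.inv(K)@np.array([u,v,1.]);r=T[:3,:3]@r;o=T[:3,3]
    return o+r*(z-o[2])/r[2]
E
python3 - <<'E'
from h import *
f=np.load("pics/top0.npz");p=f["p"];d=f["d"]
c=p[215:315,345:460]
cv2.imwrite("pics/jigz.png",cv2.resize(c[:,:,::-1],None,fx=6,fy=6,interpolation=cv2.INTER_CUBIC))
c=p[245:305,240:310]
cv2.imwrite("pics/holdz.png",cv2.resize(c[:,:,::-1],None,fx=8,fy=8,interpolation=cv2.INTER_CUBIC))
T=imaging.get_calibration("top")
K=T["mtx"];W=T["world_from_camera"]
v,u=np.mgrid[:480,:640];P=np.stack([(u-K[0,2])/K[0,0]*d,(v-K[1,2])/K[1,1]*d,d],-1)@W[:3,:3].T+W[:3,3]
for n,(a,b) in dict(table=(340,290),deck1=(375,290),deck2=(430,285),plate=(392,272),rail=(400,241),stop=(436,258),hold=(265,288),tape=(485,275),handle=(270,280)).items(): print(n,np.round(P[b,a],1))
E
```

```text
table [ 401.5 -162.    -6.7]
deck1 [ 401.8 -250.    11.5]
deck2 [ 414.9 -388.1   17.4]
plate [ 446.9 -291.7   24.4]
rail [ 525.3 -313.    25.8]
stop [ 482.6 -403.4   24.6]
hold [405.2  24.8  43.8]
tape [ 440.5 -525.7   23.4]
handle [423.4   6.2 101.3]
```

View pics/jigz.png

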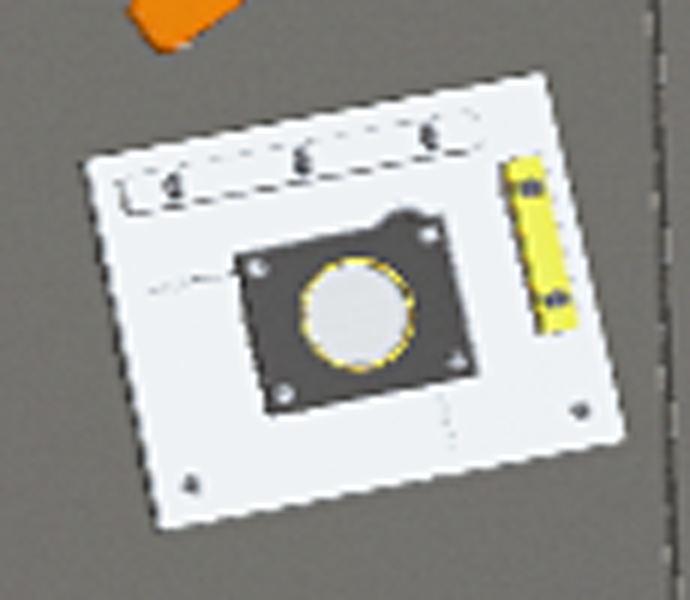

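View pics/holdz.png

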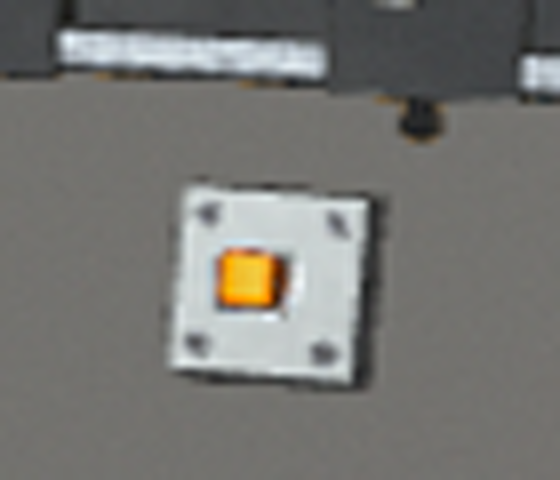

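Run:
```python
from h import *
def q(pts,f,ox,oy,z):
    return np.array([topxy((u+.5)/f-.5+ox,(v+.5)/f-.5+oy,z) for u,v in pts])
for n,pts,f,ox,oy,z in [("jig",[(88,160),(545,75),(625,438),(160,528)],6,345,215,15),("plate",[(235,257),(445,215),(478,375),(267,413)],6,345,215,25),
  ("hold",[(186,186),(370,200),(355,383),(170,367)],8,240,245,44),("handle",[(218,250),(283,250),(278,308),(220,305)],8,240,245,104),
  ("rail",[(118,180),(475,110),(485,148),(132,215)],6,345,215,27),("stop",[(503,164),(540,157),(577,325),(543,334)],6,345,215,27)]:
    w=q(pts,f,ox,oy,z);c=w.mean(0)
    ey=(w[0]+w[3]-w[1]-w[2])/2; ex=(w[0]+w[1]-w[2]-w[3])/2
    print(n,np.round(c,1),"ly",np.linalg.norm(ey).round(1),"lx",np.linalg.norm(ex).round(1),"yaw y",np.arctan2(-ey[0],ey[1]).round(4),"yaw x",np.arctan2(ex[1],ex[0]).round(4))
```

```text
jig [ 466.8 -323.2   15. ] ly 199.7 lx 157.4 yaw y 0.1913 yaw x 0.187
plate [ 459.5 -322.    25. ] ly 90.3 lx 67.3 yaw y 0.1915 yaw x 0.1847
hold [424.9   4.5  44. ] ly 57.2 lx 56.0 yaw y -0.0759 yaw x -0.067
handle [424.9   4.1 104. ] ly 18.0 lx 16.4 yaw y -0.0195 yaw x -0.0075
rail [ 523.1 -300.2   27. ] ly 153.2 lx 16.2 yaw y 0.1955 yaw x 0.3007
stop [ 489.1 -399.7   27. ] ly 15.4 lx 72.5 yaw y 0.2249 yaw x 0.1969
```

```bash
cat >> h.py <<'E'
def go(x,y,z,yaw=None,lim=35):
    "print shift (tool axes) and rotvec for target TCP, pointing straight down"
    s=read_state();p=np.array(s["eef_pos"]);r=R.from_euler('xyz',s["eef_rot"])
    if yaw is None: yaw=s["eef_rot"][2]
    t=R.from_euler('xyz',[-np.pi/2,0,yaw])
    print("t",round(s["clock"],2),"pos",np.round(p,1),"rot",np.round(s["eef_rot"],4),"gap",round(s["finger_gap"],1),"F",np.round(s["wrist_force"],2))
    print("shift",np.round(r.inv().apply(np.array([x,y,z])-p),2),"turn",np.round(np.degrees((r.inv()*t).as_rotvec()),2))
E
python3 - <<'E'
from h import *
go(330,-250,230,0.19)
d=np.load("pics/top0.npz")["d"]
T=imaging.get_calibration("top")
K=T["mtx"];W=T["world_from_camera"]
v,u=np.mgrid[:480,:640];P=np.stack([(u-K[0,2])/K[0,0]*d,(v-K[1,2])/K[1,1]*d,d],-1)@W[:3,:3].T+W[:3,3]
for (a,b) in [(370,140),(370,180),(335,140),(405,140),(290,230),(290,245),(226,225),(305,245),(305,255)]: print(a,b,np.round(P[b,a]))
E
```

```text
t 0.15 pos [ 203.8 -510.6  213.1] rot [-1.5708e+00  8.0000e-04 -1.1910e+00] gap 94.0 F [ 0.31 -0.14  1.12]
shift [-195.31  -16.78  213.79] turn [-3.000e-02 -7.913e+01 -4.000e-02]
370 140 [ 627. -188.  499.]
370 180 [ 580. -194.  438.]
335 140 [ 638. -136.  466.]
405 140 [ 634. -246.  478.]
290 230 [529. -46. 192.]
290 245 [497. -46. 185.]
226 225 [540.  94. 193.]
305 245 [512. -73.  45.]
305 255 [488. -73.  39.]
```

```bash
python3 -m handwheel '[[[-39,-4,43,0,-7,0,1],[-78,-7,86,0,-14,0,1],[-117,-10,128,0,-21,0,1],[-156,-14,171,0,-28,0,1],[-195,-17,214,0,-35,0,1]]]'; python3 -c "
from h import *
go(330,-250,230,0.19)"
```

```text
clock: 0.57
eef_pos: [294.8, -321.8, 225.4]
eef_rot: [-1.57, 0.001, -0.575]
wrist_force: [0.5, -1.0, 0.4]
finger_gap: 93.8
t 0.57 pos [ 294.8 -321.8  225.4] rot [-1.5701e+00  8.0000e-04 -5.7460e-01] gap 93.8 F [ 0.5  -0.97  0.45]
shift [-9.49 -4.5  79.35] turn [-5.000e-02 -4.381e+01 -3.000e-02]
```

```bash
python3 -m handwheel '[[[-9,-4,40,0,-7,0,1],[-9,-4,79,0,-14,0,1],[-9,-4,79,0,-21,0,1],[-9,-4,79,0,-28,0,1],[-9,-4,79,0,-35,0,1]]]';python3 -m handwheel '[[[0,0,0,0,-7,0,1],[0,0,0,0,-9,0,1],[0,0,0,0,-9,0,1]]]'; python3 -c "
from h import *
go(425,4.3,200,1.5)
s=read_state();p,d=imaging.camera('wrist');cv2.imwrite('pics/w1.png',p[:,:,::-1]);np.savez('pics/w1.npz',p=p,d=d,pos=s['eef_pos'],rot=s['eef_rot'])"
```

```text
clock: 0.98
eef_pos: [330.6, -249.8, 229.5]
eef_rot: [-1.57, 0.0, 0.044]
wrist_force: [-0.5, -0.3, -0.2]
finger_gap: 94.0
clock: 1.23
eef_pos: [330.5, -249.7, 229.4]
eef_rot: [-1.57, 0.0, 0.203]
wrist_force: [-0.7, 0.2, 0.7]
finger_gap: 94.1
t 1.23 pos [ 330.5 -249.7  229.4] rot [-1.5696e+00  3.0000e-04  2.0340e-01] gap 94.1 F [-0.67  0.23  0.72]
shift [143.84  29.66 229.6 ] turn [-7.000e-02 -7.429e+01  3.000e-02]
```

View pics/w1.png

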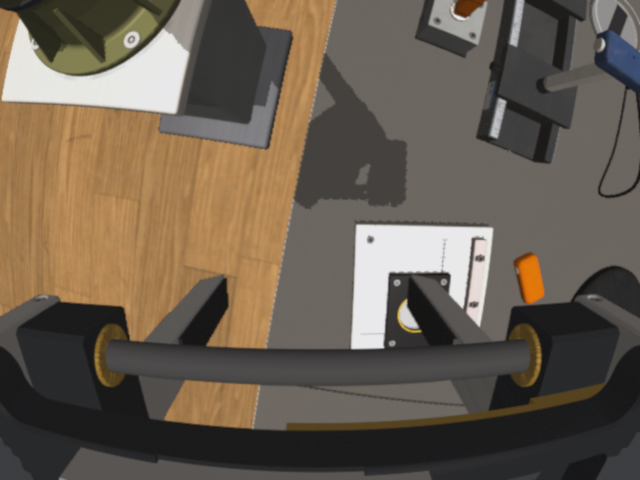

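```bash
python3 -m handwheel '[[[29,6,40,0,-7,0,1],[58,12,80,0,-14,0,1],[87,12,120,0,-21,0,1],[116,12,160,0,-28,0,1],[140,12,200,0,-35,0,1]]]'; python3 -c "
from h import *
go(425,4.3,190,1.55)"
```

```text
clock: 1.7
eef_pos: [414.9, -58.0, 217.7]
eef_rot: [-1.57, -0.001, 0.814]
wrist_force: [1.1, -0.9, -0.0]
finger_gap: 94.3
t 1.7 pos [414.9 -58.  217.7] rot [-1.5698e+00 -5.0000e-04  8.1410e-01] gap 94.3 F [ 1.14 -0.9  -0.04]
shift [52.21 27.78 35.43] turn [-4.000e-02 -4.216e+01  5.000e-02]
```

```bash
python3 -m handwheel '[[[20,5,15,0,-7,0,1],[40,10,30,0,-14,0,1],[52,20,35,0,-21,0,1],[52,28,35,0,-28,0,1],[52,28,35,0,-35,0,1]]]';python3 -m handwheel '[[[0,0,0,0,-7,0,1],[0,0,0,0,-7,0,1],[0,0,0,0,-7,0,1]]]'; python3 -c "
from h import *
go(425,4.3,87,1.55)
s=read_state();p,d=imaging.camera('wrist');cv2.imwrite('pics/w2.png',p[:,:,::-1]);np.savez('pics/w2.npz',p=p,d=d,pos=s['eef_pos'],rot=s['eef_rot'])"
```

```text
clock: 2.12
eef_pos: [424.7, 4.7, 188.3]
eef_rot: [-1.568, -0.001, 1.43]
wrist_force: [-0.0, -1.0, 0.5]
finger_gap: 93.8
clock: 2.37
eef_pos: [424.6, 4.7, 188.2]
eef_rot: [-1.568, -0.001, 1.547]
wrist_force: [0.2, 0.6, 0.4]
finger_gap: 93.9
t 2.37 pos [424.6   4.7 188.2] rot [-1.5680e+00 -1.2000e-03  1.5473e+00] gap 93.9 F [0.23 0.6  0.44]
shift [ -0.48 101.24  -0.68] turn [-0.16 -0.15  0.07]
```

View pics/w2.png

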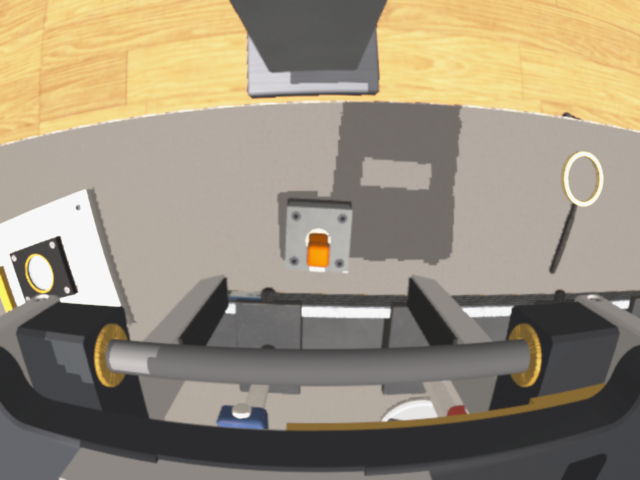

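```bash
cat >> h.py <<'E'
def wpt(u,v,z,pos,rot):
    c=imaging.get_calibration("wrist");K=c["mtx"];H=c["hand_eye"]
    a=np.array([u-K[0,2],v-K[1,2]]);rr=np.hypot(*a);th=rr/K[0,0]
    ray=np.array([*(a/max(rr,1e-9)*np.sin(th)),np.cos(th)])
    Rt=R.from_euler('xyz',rot).as_matrix()
    o=Rt@H[:3,3]+pos; r=Rt@H[:3,:3]@ray
    return o+r*(z-o[2])/r[2]
E
python3 - <<'E'
from h import *
f=np.load("pics/w2.npz")
p=f['p']
cv2.imwrite("pics/w2z.png",cv2.resize(p[190:285,270:370,::-1],None,fx=6,fy=6,interpolation=cv2.INTER_CUBIC))
for u,v,z in [(308,246,104),(330,246,104),(330,268,104),(308,268,104),(287,207,44),(352,207,44),(349,272,44),(286,271,44)]: print(np.round(wpt(u,v,z,f['pos'],f['rot']),1))
E
```

```text
[417.1  -1.7 104. ]
[417.4  13.8 104. ]
[433.6  13.6 104. ]
[433.2  -2.2 104. ]
[396.2 -20.5  44. ]
[397.5  35.1  44. ]
[455.4  32.2  44. ]
[453.2 -23.7  44. ]
```

View pics/w2z.png

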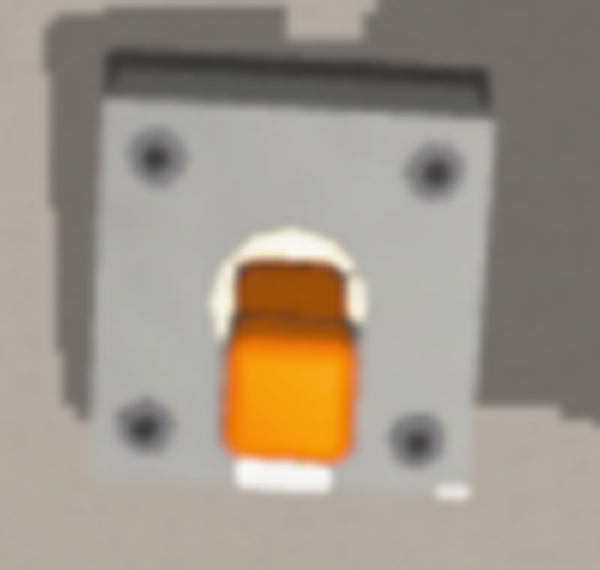

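```bash
python3 -m handwheel '[[[1,35,-0.5,0,0.5,0,1],[1,70,-0.5,0,1,0,1],[1,95,-0.5,0,1,0,1],[1,115,-0.5,-0.16,1,0,1],[1,121,-0.5,-0.16,1,0,1]]]' 60; python3 -m handwheel '[[[0,0,0,0,0,0,0.3],[0,0,0,0,0,0,-0.2],[0,0,0,0,0,0,-1],[0,0,0,0,0,0,-1],[0,0,0,0,0,0,-1]]]' 60; python3 -c "
from h import *
go(425,5,67,1.53)"
```

```text
clock: 2.83
eef_pos: [423.5, 5.7, 64.9]
eef_rot: [-1.567, -0.001, 1.525]
wrist_force: [-0.7, 0.6, -0.7]
finger_gap: 93.9
clock: 3.25
eef_pos: [424.1, 5.7, 65.8]
eef_rot: [-1.569, -0.001, 1.524]
wrist_force: [0.2, -0.2, 0.4]
finger_gap: 64.3
t 3.25 pos [424.1   5.7  65.8] rot [-1.5690e+00 -1.2000e-03  1.5245e+00] gap 64.3 F [ 0.17 -0.22  0.37]
shift [-0.63 -1.18 -0.96] turn [-0.1  -0.32  0.07]
```

```bash
python3 -m handwheel '[[[0,0,-1,-0.1,0,0,-1],[0,0,-1,-0.1,0,0,-1],[0,0,-1,-0.1,0,0,-1],[0,0,-1,-0.1,0,0,-1],[0,0,-1,-0.1,0,0,-1]]]'; python3 -m handwheel '[[[0,0,0,0,0,0,-1],[0,0,0,0,0,0,-1],[0,0,0,0,0,0,-1]]]'; python3 -c "
from h import *
go(425,5,67,1.53)"
```

```text
clock: 3.67
eef_pos: [425.0, 5.6, 65.8]
eef_rot: [-1.571, -0.001, 1.524]
wrist_force: [-0.6, -0.5, 0.6]
finger_gap: 31.0
clock: 3.92
eef_pos: [425.0, 5.7, 65.8]
eef_rot: [-1.571, -0.001, 1.524]
wrist_force: [-0.3, 0.4, 0.1]
finger_gap: 15.4
t 3.92 pos [425.    5.7  65.8] rot [-1.5706e+00 -1.2000e-03  1.5244e+00] gap 15.4 F [-0.35  0.38  0.08]
shift [-0.66 -1.2  -0.  ] turn [-0.01 -0.32  0.07]
```

```bash
python3 -m handwheel '[[[0,-35,0,0,0,0,-1],[0,-70,0,0,0,0,-1],[0,-75,0,0,0,0,-1]]]' 60; python3 -c "
from h import *
go(407.4,-331.9,130,.189)"
```

```text
clock: 4.17
eef_pos: [426.9, 5.4, 145.5]
eef_rot: [-1.577, -0.001, 1.524]
wrist_force: [0.8, -0.1, 0.8]
finger_gap: 15.4
t 4.17 pos [426.9   5.4 145.5] rot [-1.5771e+00 -1.0000e-03  1.5245e+00] gap 15.4 F [ 0.8  -0.14  0.79]
shift [-337.9    15.11    3.98] turn [ 0.27 76.52  0.29]
```

```bash
python3 -m handwheel '[[[-30,0,0,0,7,0,-1],[-60,0,0,0,14,0,-1],[-100,0,0,0,21,0,-1],[-140,0,0,0,28,0,-1],[-180,0,0,0,35,0,-1]]]' 60; python3 -c "
from h import *
go(407.4,-331.9,130,.189)"
```

```text
clock: 4.58
eef_pos: [418.1, -176.0, 145.1]
eef_rot: [-1.575, -0.005, 0.908]
wrist_force: [1.3, 0.8, 0.1]
finger_gap: 15.9
t 4.58 pos [ 418.1 -176.   145.1] rot [-1.5755 -0.0045  0.9081] gap 15.9 F [1.32 0.82 0.12]
shift [-129.51   14.88  -87.41] turn [ 0.16 41.2   0.34]
```

```bash
python3 -m handwheel '[[[-26,0,-18,0,7,0,-1],[-52,0,-35,0,14,0,-1],[-80,0,-54,0,21,0,-1],[-110,0,-72,0,28,0,-1],[-129,8,-87,0,35,0,-1]]]' 60;  python3 -m handwheel '[[[0,0,0,0,6,0.3,-1],[0,0,0,0,6,0.3,-1],[0,0,0,0,6,0.3,-1]]]';python3 -c "
from h import *
go(407.4,-331.9,74,.189)
for n in ['wrist','top','scene']:
  s=read_state();p,d=imaging.camera(n);cv2.imwrite(f'pics/{n}3.png',p[:,:,::-1]);np.savez(f'pics/{n}3.npz',p=p,d=d,pos=s['eef_pos'],rot=s['eef_rot'])
"
```

```text
clock: 5.0
eef_pos: [406.8, -334.2, 137.4]
eef_rot: [-1.574, -0.007, 0.29]
wrist_force: [0.4, 0.6, -0.7]
finger_gap: 15.5
clock: 5.25
eef_pos: [406.6, -333.9, 136.8]
eef_rot: [-1.572, -0.002, 0.189]
wrist_force: [-0.2, 0.4, -0.6]
finger_gap: 15.7
t 5.25 pos [ 406.6 -333.9  136.8] rot [-1.5724 -0.0017  0.1885] gap 15.7 F [-0.17  0.43 -0.57]
shift [ 1.06 62.83  1.91] turn [ 0.09 -0.03  0.1 ]
```

View pics/wrist3.png

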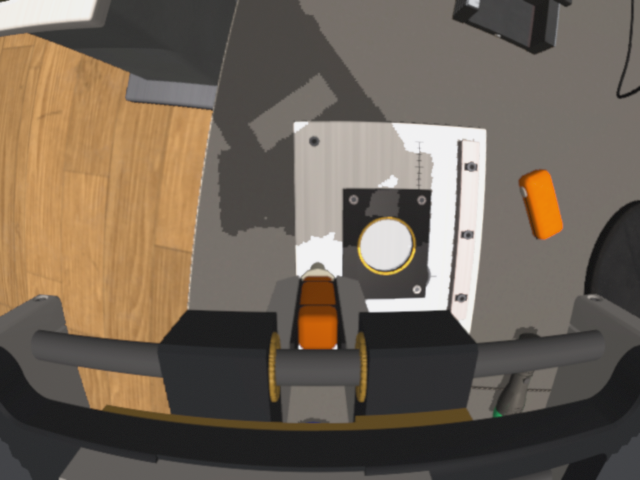

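View pics/top3.png

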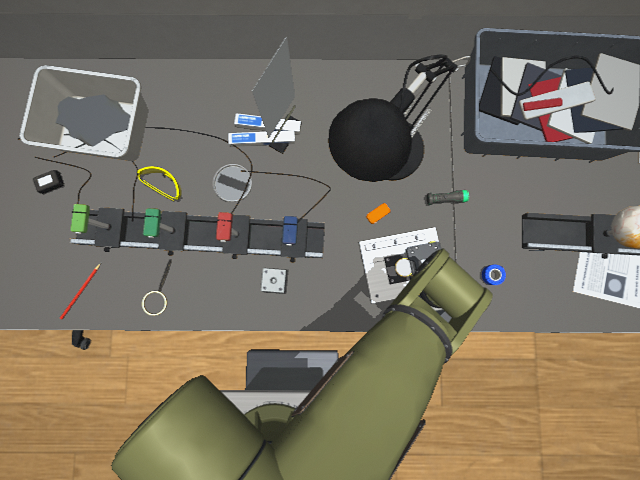

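View pics/scene3.png

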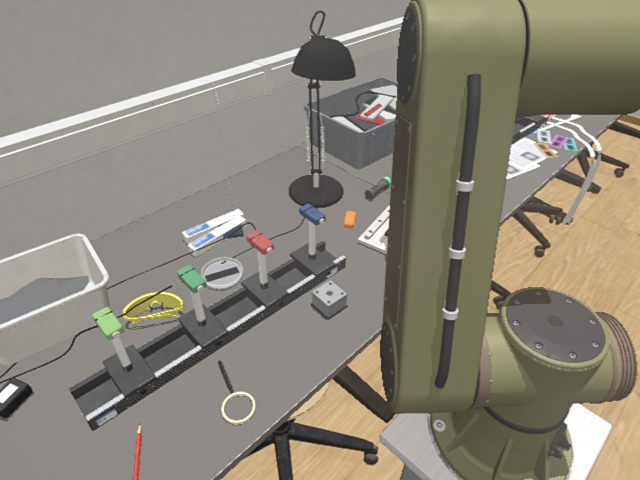

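Run:
```python
from h import *
f=np.load("pics/wrist3.npz")
p=f['p']
cv2.imwrite("pics/w3z.png",cv2.resize(p[115:335,280:500,::-1],None,fx=2.7,fy=2.7,interpolation=cv2.INTER_CUBIC))
```

```text
(no output)
```

View pics/w3z.png

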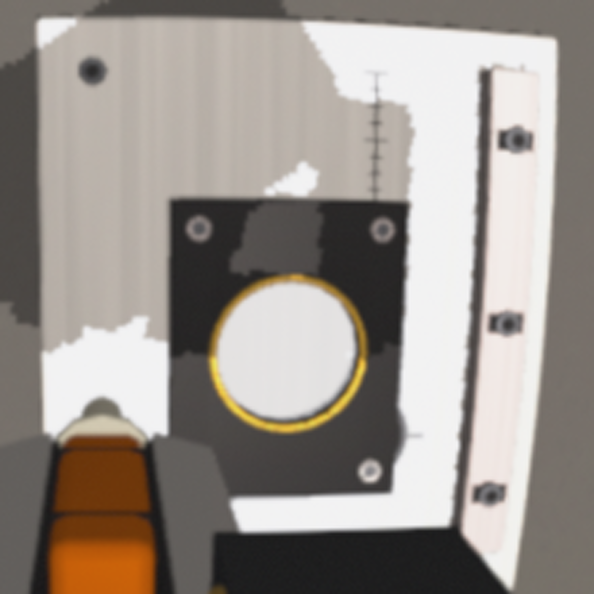

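Run:
```python
from h import *
f=np.load("pics/wrist3.npz")
w=lambda u,v,z: wpt((u+.5)/2.7-.5+280,(v+.5)/2.7-.5+115,z,f['pos'],f['rot'])
c,s=np.cos(.189),np.sin(.189);J=np.array([[c,s],[-s,c]])
for n,u,v,z in [("P-x+y",169,199,25),("P+x+y",409,203,25),("P+x-y",391,492,25),("P-x low",167,430,25),("rail i +y",490,70,27),("rail i -y",462,520,27),("deck",38,20,15),("deck",556,38,15),("deckbl",46,430,15)]:
    x=w(u,v,z);print(n,np.round(x[:2],1),np.round(J@(x[:2]-[466.8,-323.2]),1))
```

```text
P-x+y [ 416.5 -286. ] [-42.4  46. ]
P+x+y [ 485.6 -272.6] [27.9 46.2]
P+x-y [ 502.7 -360. ] [ 28.4 -42.9]
P-x low [ 429.6 -352.7] [-42.1 -22. ]
rail i +y [ 501.2 -228.6] [51.5 86.5]
rail i -y [ 528.4 -364.8] [ 52.7 -52.4]
deck [ 370.1 -242.2] [-79.7  97.7]
deck [ 525.8 -211. ] [79.  99.1]
deckbl [ 394.5 -362.6] [-78.4 -25.1]
```

```bash
python3 -m handwheel '[[[1,30,1,0,0,0.1,-1],[1,50,1,0,0,0.1,-1],[1,60,1,0.1,0,0.1,-1],[1,63,1,0.1,0,0.1,-1],[1,63,1,0.1,0,0.1,-1]]]' 60;python3 -c "
from h import *
go(407.4,-331.9,74,.189)"
```

```text
clock: 5.82
eef_pos: [408.1, -332.2, 74.5]
eef_rot: [-1.571, -0.0, 0.19]
wrist_force: [1.2, -1.1, 0.0]
finger_gap: 15.8
t 5.82 pos [ 408.1 -332.2   74.5] rot [-1.5711e+00 -4.0000e-04  1.9040e-01] gap 15.8 F [ 1.17 -1.11  0.03]
shift [-0.64  0.54  0.38] turn [0.02 0.08 0.02]
```

```bash
python3 -m handwheel '[[[2,0,0,0,0,0,-1],[4,0,0,0,0,0,-1],[6,0,0,0,0,0,-1],[8,0,0,0,0,0,-1],[10,0,0,0,0,0,-1]]]';python3 -m handwheel '[[[2,0,0,0,0,0,-1],[4,0,0,0,0,0,-1],[6,0,0,0,0,0,-1],[8,0,0,0,0,0,-1],[10,0,0,0,0,0,-1]]]'
python3 -m handwheel '[[[1,0,0,0,0,0,-1],[2,0,0,0,0,0,-1],[3,0,0,0,0,0,-1],[4,0,0,0,0,0,-1],[5,0,0,0,0,0,-1]]]';python3 -c "
from h import *
go(408,-332,74,.189)
s=read_state();n='wrist';p,d=imaging.camera(n);cv2.imwrite(f'pics/{n}4.png',p[:,:,::-1]);np.savez(f'pics/{n}4.npz',p=p,d=d,pos=s['eef_pos'],rot=s['eef_rot'])
"
```

```text
clock: 6.23
eef_pos: [418.3, -330.3, 75.0]
eef_rot: [-1.572, -0.001, 0.191]
wrist_force: [0.7, -0.4, -1.3]
finger_gap: 15.3
clock: 6.65
eef_pos: [428.2, -328.5, 75.0]
eef_rot: [-1.572, -0.0, 0.191]
wrist_force: [-2.1, -1.4, 1.0]
finger_gap: 15.8
clock: 7.07
eef_pos: [433.2, -327.5, 75.0]
eef_rot: [-1.572, -0.0, 0.191]
wrist_force: [-1.4, -0.8, 0.9]
finger_gap: 15.8
t 7.07 pos [ 433.2 -327.5   75. ] rot [-1.5716e+00 -4.0000e-04  1.9050e-01] gap 15.8 F [-1.4  -0.76  0.92]
shift [-25.55   0.94   0.33] turn [0.05 0.09 0.03]
```

View pics/wrist4.png

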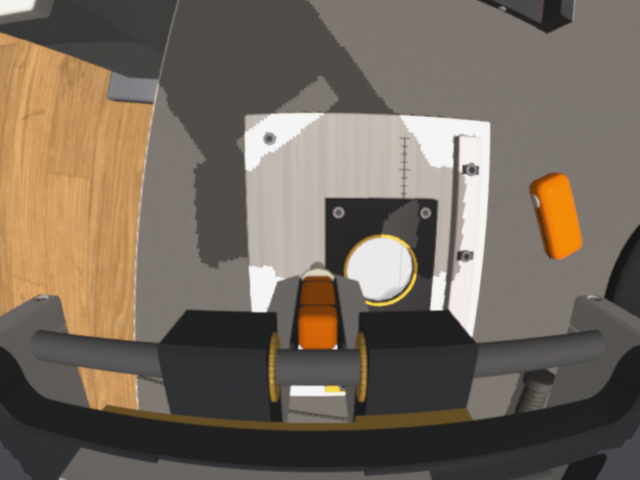

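```bash
python3 -m handwheel '[[[1.5,0,0,0,0,0,-1],[3,0,0,0,0,0,-1],[4.5,0,0,0,0,0,-1],[6,0,0,0,0,0,-1],[7,0,0,0,0,0,-1]]]';for i in 1 2; do :; done
python3 -m handwheel '[[[0.5,0,0,0,0,0,-1],[1,0,0,0,0,0,-1]]]'; python3 -m handwheel '[[[0.5,0,0,0,0,0,-1],[1,0,0,0,0,0,-1]]]';python3 -c "
from h import *
s=read_state();n='wrist';p,d=imaging.camera(n);cv2.imwrite(f'pics/{n}5.png',p[100:400,220:520,::-1]);np.savez(f'pics/{n}5.npz',p=p,d=d,pos=s['eef_pos'],rot=s['eef_rot'])
"
```

```text
clock: 7.53
eef_pos: [440.3, -326.1, 74.9]
eef_rot: [-1.572, -0.001, 0.191]
wrist_force: [-2.3, -0.7, 0.8]
finger_gap: 15.5
clock: 7.7
eef_pos: [441.4, -325.9, 75.0]
eef_rot: [-1.572, -0.001, 0.191]
wrist_force: [-1.7, -0.7, 1.5]
finger_gap: 15.8
clock: 7.87
eef_pos: [442.4, -325.7, 74.9]
eef_rot: [-1.572, -0.001, 0.191]
wrist_force: [-2.2, 0.2, 1.1]
finger_gap: 15.4
```

View pics/wrist5.png

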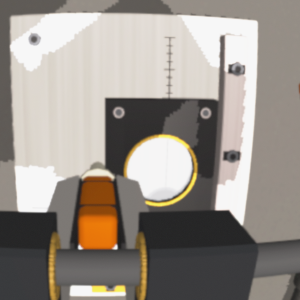

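```bash
python3 -m handwheel '[[[0.3,0,0,0,0,0,-1],[0.6,0,0,0,0,0,-1]]]'; python3 -m handwheel '[[[0.3,0,0,0,0,0,-1],[0.6,0,0,0,0,0,-1]]]'
```

```text
clock: 8.08
eef_pos: [443.1, -325.5, 75.0]
eef_rot: [-1.572, -0.001, 0.191]
wrist_force: [-2.0, -0.4, -0.0]
finger_gap: 15.7
clock: 8.25
eef_pos: [443.7, -325.4, 74.9]
eef_rot: [-1.572, -0.001, 0.191]
wrist_force: [-1.7, -0.4, 2.3]
finger_gap: 15.4
```

```bash
python3 -m handwheel '[[[0.3,0,0,0,0,0,-1],[0.6,0,0,0,0,0,-1]]]'; python3 -m handwheel '[[[0.2,0,0,0,0,0,-1],[0.4,0,0,0,0,0,-1]]]'
```

```text
clock: 8.42
eef_pos: [444.3, -325.3, 75.0]
eef_rot: [-1.572, -0.001, 0.191]
wrist_force: [-2.6, 0.3, 0.8]
finger_gap: 15.5
clock: 8.58
eef_pos: [444.7, -325.2, 74.9]
eef_rot: [-1.572, -0.001, 0.191]
wrist_force: [-1.3, 0.0, 0.2]
finger_gap: 15.8
```

```bash
python3 -m handwheel '[[[0.3,0,0,0,0,0,-1],[0.6,0,0,0,0,0,-1]]]'; python3 -m handwheel '[[[0.2,0,0,0,0,0,-1],[0.4,0,0,0,0,0,-1]]]'
```

```text
clock: 8.75
eef_pos: [445.2, -325.1, 74.9]
eef_rot: [-1.571, -0.0, 0.191]
wrist_force: [-5.2, -0.7, 2.5]
finger_gap: 15.5
clock: 8.92
eef_pos: [445.4, -325.1, 74.9]
eef_rot: [-1.571, 0.0, 0.191]
wrist_force: [-5.4, -0.7, 2.1]
finger_gap: 15.5
```

```bash
python3 -m handwheel '[[[0.3,0,0,0,0,0,-1],[0.6,0,0,0,0,0,-1]]]';  python3 -c "
from h import *
s=read_state();n='wrist';p,d=imaging.camera(n);cv2.imwrite(f'pics/{n}6.png',cv2.resize(p[160:300,300:500,::-1],None,fx=4,fy=4,interpolation=cv2.INTER_CUBIC));np.savez(f'pics/{n}6.npz',p=p,d=d,pos=s['eef_pos'],rot=s['eef_rot'])
"
```

```text
clock: 9.08
eef_pos: [445.5, -325.0, 74.9]
eef_rot: [-1.571, 0.001, 0.191]
wrist_force: [-7.2, -0.7, 3.6]
finger_gap: 15.7
```

View pics/wrist6.png

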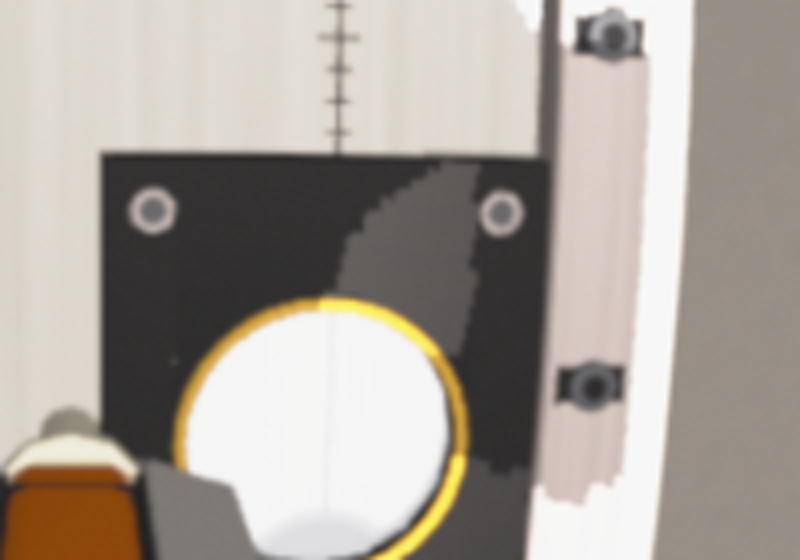

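```bash
python3 -m handwheel '[[[0,0,0,0,0,0,-1],[-2,0,0,0,0,0,-1],[-7,0,0,0,0,0,-1],[-12,0,0,0,0,0,-1],[-12,-10,0,0,0,0,-1]]]' 60; python3 -m handwheel '[[[0,-30,0,0,0,0,-1],[0,-45,0,0,0,0,-1],[0,-45,0,0,0,0,-1]]]'; python3 -c "
from h import *
go(463.8,-262.7,130,1.76)"
```

```text
clock: 9.55
eef_pos: [432.3, -326.9, 83.6]
eef_rot: [-1.569, 0.003, 0.19]
wrist_force: [-1.1, -0.1, -0.9]
finger_gap: 15.4
clock: 9.8
eef_pos: [433.6, -328.0, 132.7]
eef_rot: [-1.573, -0.001, 0.19]
wrist_force: [-0.4, -1.1, 0.4]
finger_gap: 15.9
t 9.8 pos [ 433.6 -328.   132.7] rot [-1.5732e+00 -6.0000e-04  1.9010e-01] gap 15.9 F [-0.44 -1.11  0.42]
shift [41.98  2.57 58.41] turn [ 1.400e-01 -8.995e+01 -8.000e-02]
```

```bash
python3 -m handwheel '[[[10,0,14,0,-7,0,-1],[20,0,28,0,-14,0,-1],[30,0,42,0,-21,0,-1],[42,0,58,0,-28,0,-1],[42,0,58,0,-35,0,-1]]]' 60; python3 -m handwheel '[[[0,0,0,0,-7,0,-1],[0,0,0,0,-14,0,-1],[0,0,0,0,-21,0,-1],[0,0,0,0,-28,0,-1],[0,0,0,0,-35,0,-1]]]';python3 -m handwheel '[[[0,0,0,0,-7,0,-1],[0,0,0,0,-14,0,-1],[0,0,0,0,-20,0,-1],[0,0,0,0,-20,0,-1]]]'; python3 -c "
from h import *
go(463.8,-262.7,74,1.76)
s=read_state();print(s['joints']);n='wrist';p,d=imaging.camera(n);cv2.imwrite(f'pics/{n}7.png',p[:,:,::-1]);np.savez(f'pics/{n}7.npz',p=p,d=d,pos=s['eef_pos'],rot=s['eef_rot'])
"
```

```text
clock: 10.22
eef_pos: [464.7, -260.7, 132.3]
eef_rot: [-1.573, 0.0, 0.809]
wrist_force: [-0.6, 0.6, -1.0]
finger_gap: 15.8
clock: 10.63
eef_pos: [464.6, -260.5, 131.9]
eef_rot: [-1.572, 0.001, 1.426]
wrist_force: [0.1, 0.4, -0.3]
finger_gap: 15.9
clock: 10.97
eef_pos: [464.4, -260.4, 131.6]
eef_rot: [-1.571, 0.001, 1.78]
wrist_force: [-0.3, 0.2, -0.1]
finger_gap: 15.7
t 10.97 pos [ 464.4 -260.4  131.6] rot [-1.5710e+00  9.0000e-04  1.7797e+00] gap 15.7 F [-0.26  0.17 -0.14]
shift [-2.11 57.56  1.09] turn [ 0.01  1.13 -0.05]
[-5.79539831e-01  3.43405264e-01  1.66437689e+00 -5.21659594e-04
  1.13304793e+00 -2.35898114e+00]
```

View pics/wrist7.png

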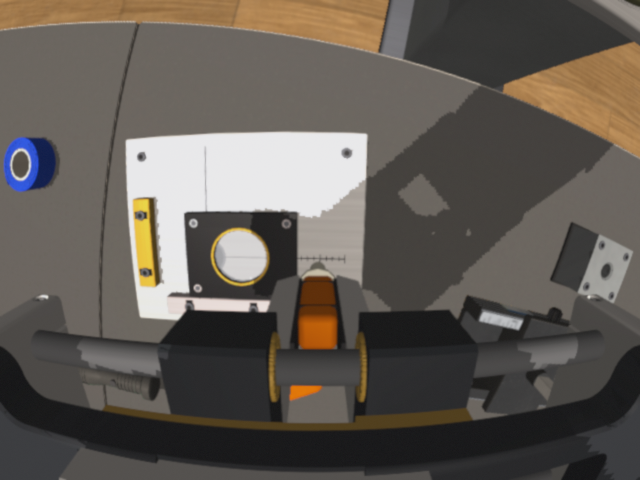

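Run:
```python
from h import *
f=np.load("pics/wrist7.npz")
p=f['p']
cv2.imwrite("pics/w7z.png",cv2.resize(p[120:330,120:380,::-1],None,fx=3,fy=3,interpolation=cv2.INTER_CUBIC))
```

```text
(no output)
```

View pics/w7z.png

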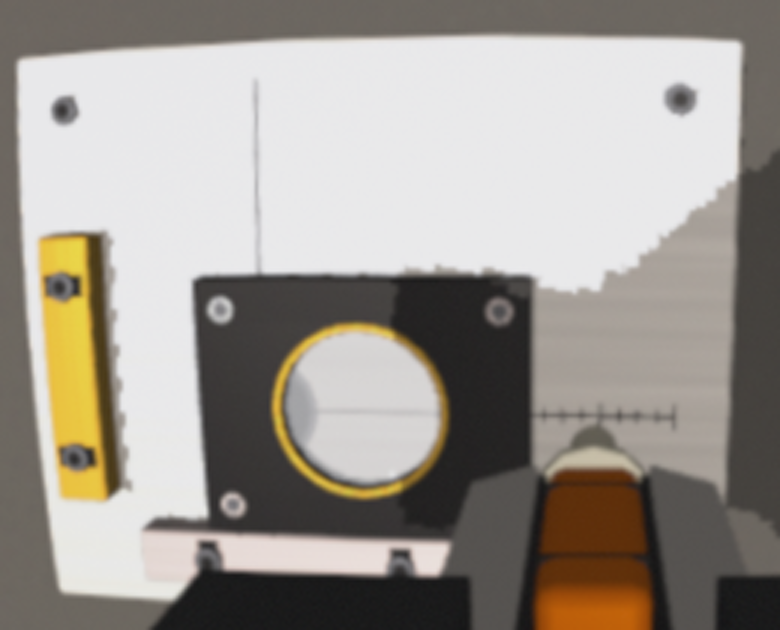

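Run:
```python
from h import *
f=np.load("pics/wrist7.npz")
w=lambda u,v,z: wpt((u+.5)/3-.5+120,(v+.5)/3-.5+120,z,f['pos'],f['rot'])
c,s=np.cos(.189),np.sin(.189);J=np.array([[c,s],[-s,c]])
jf=lambda x:J@(np.array(x)-[466.8,-323.2])
for n,u,v,z in [("P-x-y",195,281,25),("P-x+y",530,279,25),("P+x-y",207,523,25),("stop in -x",86,235,27),("stop in +x",107,498,27),("rail in",143,529,27),("rail",450,542,27),("deck",18,60,15),("deck",742,42,15)]:
    x=w(u,v,z);print(n,np.round(x[:2],1),np.round(jf(x[:2]),1))
print("tcp",jf(f['pos'][:2]))
```

```text
P-x-y [ 458.4 -368.4] [-16.8 -42.9]
P-x+y [ 440.6 -281.7] [-18.   45.7]
P+x-y [ 524.8 -356.9] [ 50.6 -44. ]
stop in -x [ 451.5 -401. ] [-29.6 -73.6]
stop in +x [ 523.8 -387. ] [ 44.  -73.3]
rail in [ 530.4 -375.2] [ 52.7 -63. ]
rail [ 513.6 -288.9] [52.4 24.9]
deck [ 408.5 -436.6] [ -78.5 -100.4]
deck [ 370.1 -241.4] [-79.6  98.5]
tcp [ 9.45761441 62.1626823 ]
```

```bash
python3 -m handwheel '[[[0,30,0,0,0,0,-1],[0,47,0,0,0,0,-1],[0,55,0,0,0,0,-1],[0,57,0,0,0,0,-1],[0,57,0,0,0,0,-1]]]' 60;python3 -m handwheel '[[[-2,0,-0.3,0,0,0,-1],[-4,0,-0.6,0,0,0,-1],[-6,0,-0.9,0,0,0,-1],[-8,0,-1.2,0,0,0,-1],[-10,0,-1.5,0,0,0,-1]]]';python3 -c "
from h import *
go(463.8,-262.7,74,1.76)"
```

```text
clock: 11.43
eef_pos: [464.5, -260.5, 74.7]
eef_rot: [-1.571, 0.001, 1.771]
wrist_force: [-0.3, -0.2, -0.7]
finger_gap: 15.7
clock: 11.85
eef_pos: [468.2, -270.3, 75.1]
eef_rot: [-1.571, 0.001, 1.771]
wrist_force: [-0.6, -0.4, -0.8]
finger_gap: 15.7
t 11.85 pos [ 468.2 -270.3   75.1] rot [-1.5712e+00  1.1000e-03  1.7709e+00] gap 15.7 F [-0.6  -0.42 -0.83]
shift [8.32 1.04 2.77] turn [ 0.03  0.63 -0.06]
```

```bash
python3 -m handwheel '[[[-1.5,0,-0.3,0,0,0,-1],[-3,0,-0.6,0,0,0,-1],[-4.5,0,-0.9,0,0,0,-1],[-6,0,-1.1,0,0,0,-1],[-7.5,0,-1.4,0,0,0,-1]]]';python3 -m handwheel '[[[-1.5,0,-0.2,0,0,0,-1],[-3,0,-0.4,0,0,0,-1],[-4.5,0,-0.6,0,0,0,-1],[-6,0,-0.8,0,0,0,-1],[-7.5,0,-1,0,0,0,-1]]]';python3 -c "
from h import *
go(463.8,-262.7,74,1.76)
s=read_state();n='wrist';p,d=imaging.camera(n);cv2.imwrite(f'pics/{n}8.png',cv2.resize(p[120:330,120:380,::-1],None,fx=3,fy=3,interpolation=cv2.INTER_CUBIC));np.savez(f'pics/{n}8.npz',p=p,d=d,pos=s['eef_pos'],rot=s['eef_rot'])
"
```

```text
clock: 12.27
eef_pos: [470.8, -277.3, 74.9]
eef_rot: [-1.571, 0.0, 1.771]
wrist_force: [-2.2, 1.6, -0.5]
finger_gap: 15.6
clock: 12.68
eef_pos: [473.4, -284.7, 74.9]
eef_rot: [-1.571, 0.001, 1.771]
wrist_force: [-1.7, 2.1, -1.2]
finger_gap: 15.7
t 12.68 pos [ 473.4 -284.7   74.9] rot [-1.5708e+00  8.0000e-04  1.7709e+00] gap 15.7 F [-1.75  2.07 -1.22]
shift [23.51  0.84  5.06] turn [ 0.    0.63 -0.05]
```

View pics/wrist8.png

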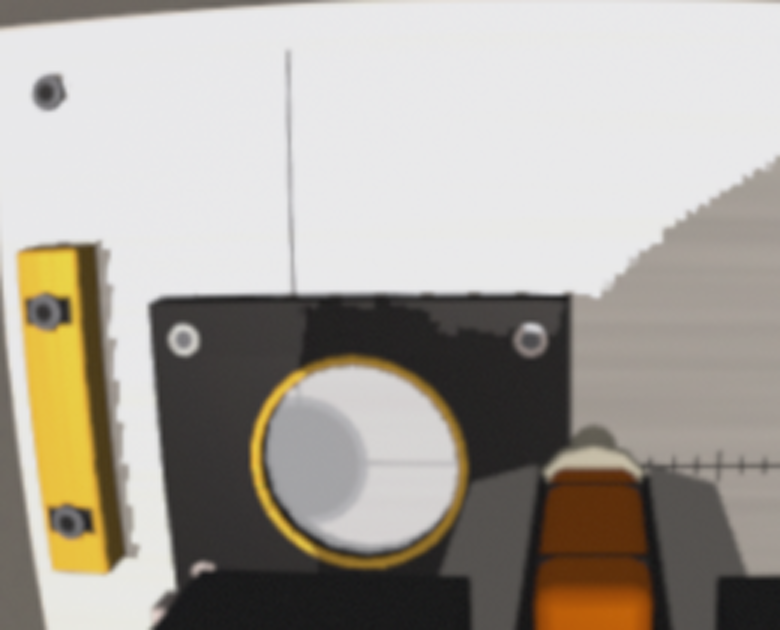

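```bash
cat >> h.py <<'E'
_c,_s=np.cos(.189),np.sin(.189);_J=np.array([[_c,_s],[-_s,_c]])
jf=lambda x:_J@(np.array(x)[:2]-[466.8,-323.2])
E
python3 - <<'E'
from h import *
f=np.load("pics/wrist8.npz")
w=lambda u,v,z: wpt((u+.5)/3-.5+120,(v+.5)/3-.5+120,z,f['pos'],f['rot'])
for n,u,v,z in [("P-x-y",150,303,25),("P-x+y",570,297,25),("P-y",175,555,25),("stop in -x",78,250,27),("stop in +x",108,573,27)]:
    x=w(u,v,z);print(n,np.round(x[:2],1),np.round(jf(x[:2]),1))
print("tcp",jf(f['pos'][:2]))
E
```

```text
P-x-y [ 461. -383.] [-16.9 -57.7]
P-x+y [ 442.9 -295.7] [-18.3  31.5]
P-y [ 516.9 -371.6] [ 40.1 -57. ]
stop in -x [ 452.3 -400.6] [-28.8 -73.3]
stop in +x [ 524.6 -387.2] [ 44.7 -73.7]
tcp [13.73760403 36.53787259]
```

```bash
python3 -m handwheel '[[[-1.2,0,-0.1,0,0,0,-1],[-2.4,0,-0.2,0,0,0,-1],[-3.6,0,-0.3,0,0,0,-1],[-4.8,0,-0.4,0,0,0,-1],[-6,0,-0.5,0,0,0,-1]]]';python3 -m handwheel '[[[-1.2,0,-0.1,0,0,0,-1],[-2.4,0,-0.2,0,0,0,-1],[-3.6,0,-0.3,0,0,0,-1],[-4.8,0,-0.4,0,0,0,-1],[-6,0,-0.5,0,0,0,-1]]]';python3 -m handwheel '[[[-0.5,0,-0.05,0,0,0,-1],[-1,0,-0.1,0,0,0,-1]]]'
```

```text
clock: 13.15
eef_pos: [475.1, -290.7, 74.9]
eef_rot: [-1.571, 0.001, 1.771]
wrist_force: [-2.6, 2.4, -0.4]
finger_gap: 15.7
clock: 13.57
eef_pos: [476.9, -296.7, 74.9]
eef_rot: [-1.571, 0.001, 1.771]
wrist_force: [-1.6, 1.9, 0.9]
finger_gap: 15.5
clock: 13.73
eef_pos: [477.2, -297.7, 74.9]
eef_rot: [-1.571, 0.001, 1.771]
wrist_force: [-2.5, 2.6, -0.3]
finger_gap: 15.8
```

```bash
python3 -m handwheel '[[[-0.4,0,-0.05,0,0,0,-1],[-0.8,0,-0.1,0,0,0,-1]]]';python3 -m handwheel '[[[-0.3,0,-0.05,0,0,0,-1],[-0.6,0,-0.1,0,0,0,-1]]]';python3 -m handwheel '[[[-0.3,0,-0.05,0,0,0,-1],[-0.6,0,-0.1,0,0,0,-1]]]'
```

```text
clock: 13.9
eef_pos: [477.4, -298.5, 74.9]
eef_rot: [-1.571, 0.001, 1.771]
wrist_force: [-2.9, 2.2, -0.0]
finger_gap: 15.7
clock: 14.07
eef_pos: [477.6, -299.0, 74.8]
eef_rot: [-1.571, 0.001, 1.771]
wrist_force: [-3.5, 2.7, -0.0]
finger_gap: 15.5
clock: 14.23
eef_pos: [477.8, -299.6, 74.8]
eef_rot: [-1.571, 0.0, 1.771]
wrist_force: [-1.8, 2.4, 0.5]
finger_gap: 16.1
```

```bash
python3 -m handwheel '[[[-0.3,0,0,0,0,0,-1],[-0.6,0,0,0,0,0,-1]]]';python3 -m handwheel '[[[-0.3,0,0,0,0,0,-1],[-0.6,0,0,0,0,0,-1]]]'
```

```text
clock: 14.4
eef_pos: [477.9, -299.9, 74.8]
eef_rot: [-1.57, -0.0, 1.771]
wrist_force: [-3.0, 6.2, 1.1]
finger_gap: 15.7
clock: 14.57
eef_pos: [477.9, -300.0, 74.8]
eef_rot: [-1.57, -0.002, 1.771]
wrist_force: [-4.3, 8.0, 2.5]
finger_gap: 15.6
```

```bash
python3 -m handwheel '[[[-0.3,0,0,0,0,0,-1],[-0.5,0,0,0,0,0,-1]]]';python3 -c "
from h import *
s=read_state();n='wrist';p,d=imaging.camera(n);print(jf(s['eef_pos']));cv2.imwrite(f'pics/{n}9.png',cv2.resize(p[120:330,120:380,::-1],None,fx=3,fy=3,interpolation=cv2.INTER_CUBIC));np.savez(f'pics/{n}9.npz',p=p,d=d,pos=s['eef_pos'],rot=s['eef_rot'])
"
```

```text
clock: 14.73
eef_pos: [477.9, -300.0, 74.8]
eef_rot: [-1.57, -0.003, 1.771]
wrist_force: [-3.2, 6.3, 2.7]
finger_gap: 15.9
[15.2614599 20.7031985]
```

View pics/wrist9.png

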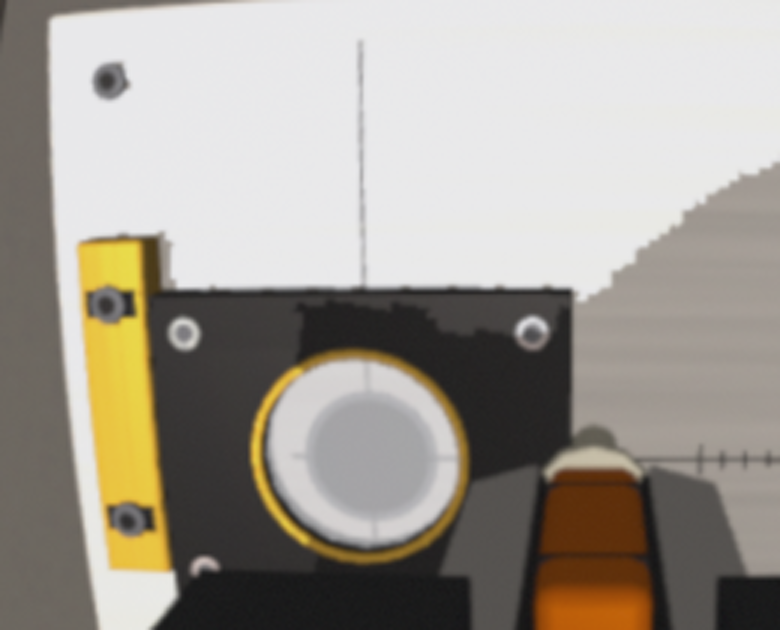

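Run:
```python
from h import *
f=np.load("pics/wrist9.npz")
w=lambda u,v,z: wpt((u+.5)/3-.5+120,(v+.5)/3-.5+120,z,f['pos'],f['rot'])
for n,u,v,z in [("P-x-y",152,295,25),("P-x+y",572,291,25),("P-y",172,555,25),("stop in -x",141,241,27),("stop in +x",170,570,27)]:
    x=w(u,v,z);print(n,np.round(x[:2],1),np.round(jf(x[:2]),1))
```

```text
P-x-y [ 463.5 -397.7] [-17.2 -72.6]
P-x+y [ 446.  -310.6] [-18.1  16.3]
P-y [ 521.3 -387.3] [ 41.5 -73.2]
stop in -x [ 452.2 -401. ] [-29.  -73.7]
stop in +x [ 524.1 -386.9] [ 44.3 -73.3]
```

```bash
python3 -m handwheel '[[[0.3,0,0,0,0,0,-1],[1.5,0,0,0,0,0,-1],[5,0,0,0,0,0,-1],[10,0,0,0,0,0,-1],[14,0,0,0,0,0,-1]]]' 60; python3 -m handwheel '[[[0,-30,0,0,0,0,-1],[0,-60,0,0,0,0,-1],[0,-75,0,0,0,0,-1],[0,-75,0,0,0,0,-1]]]';python3 -c "
from h import *
go(425,5.7,145,1.5244)
s=read_state();n='wrist';p,d=imaging.camera(n);print(jf(s['eef_pos']));cv2.imwrite(f'pics/{n}10.png',cv2.resize(p[120:330,120:380,::-1],None,fx=3,fy=3,interpolation=cv2.INTER_CUBIC));np.savez(f'pics/{n}10.npz',p=p,d=d,pos=s['eef_pos'],rot=s['eef_rot'])
"
```

```text
clock: 15.2
eef_pos: [475.2, -285.9, 74.9]
eef_rot: [-1.57, -0.002, 1.771]
wrist_force: [0.8, -0.0, -0.7]
finger_gap: 15.3
clock: 15.53
eef_pos: [476.5, -286.6, 153.6]
eef_rot: [-1.574, 0.002, 1.771]
wrist_force: [0.9, -0.3, -0.5]
finger_gap: 15.8
t 15.53 pos [ 476.5 -286.6  153.6] rot [-1.5745  0.0023  1.7711] gap 15.8 F [ 0.93 -0.26 -0.47]
shift [296.69   7.96  -7.66] turn [ 0.23 14.14 -0.11]
[16.40973843 34.15711545]
```

View pics/wrist10.png

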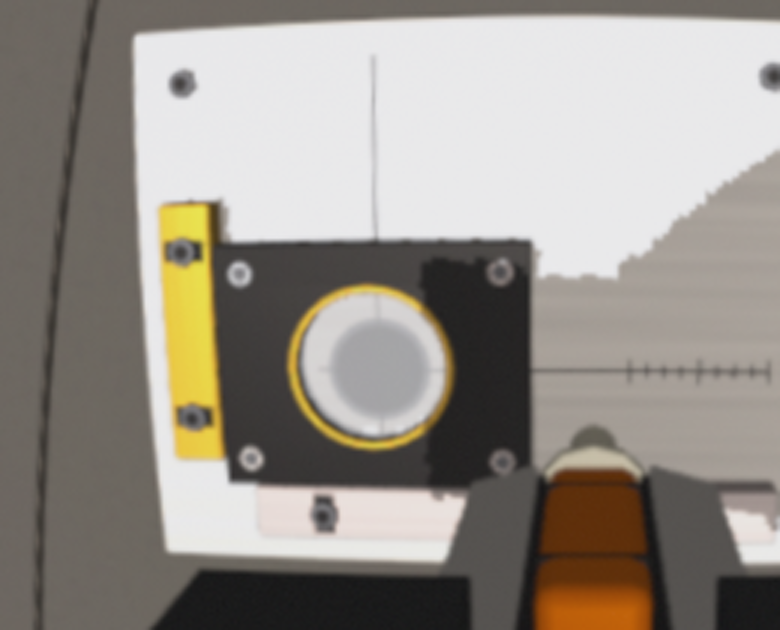

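```bash
python3 -m handwheel '[[[38,0,-1,0,3,0,-1],[76,0,-2,0,6,0,-1],[114,0,-3,0,9,0,-1],[152,3,-4,0,12,0,-1],[190,8,-5,0.2,14,0,-1]]]' 60;python3 -c "
from h import *
go(425,5.7,145,1.5244)"
```

```text
clock: 16.0
eef_pos: [441.7, -97.2, 142.1]
eef_rot: [-1.568, 0.0, 1.523]
wrist_force: [1.3, 0.3, 0.2]
finger_gap: 16.0
t 16.0 pos [441.7 -97.2 142.1] rot [-1.5681  0.      1.5234] gap 16.0 F [1.28 0.29 0.22]
shift [102.01  -2.87  21.57] turn [-0.16 -0.05 -0.  ]
```

```bash
python3 -m handwheel '[[[35,-3,7,-0.16,0,0,-1],[70,-3,14,-0.16,0,0,-1],[95,-3,20,-0.16,0,0,-1],[102,-3,21.5,-0.16,0,0,-1],[102,-3,21.5,-0.16,0,0,-1]]]' 60;python3 -c "
from h import *
go(425,5.7,108,1.5244)
s=read_state();n='wrist';p,d=imaging.camera(n);cv2.imwrite(f'pics/{n}11.png',p[:,:,::-1])
n='scene';p,d=imaging.camera(n);cv2.imwrite(f'pics/{n}11.png',cv2.resize(p[220:340,250:410,::-1],None,fx=5,fy=5))
"
```

```text
clock: 16.42
eef_pos: [424.3, 7.1, 144.2]
eef_rot: [-1.57, -0.0, 1.526]
wrist_force: [-0.0, -1.0, -1.0]
finger_gap: 15.7
t 16.42 pos [424.3   7.1 144.2] rot [-1.5696e+00 -1.0000e-04  1.5261e+00] gap 15.7 F [-0.02 -1.05 -0.96]
shift [-1.37 36.19 -0.79] turn [-0.07  0.1   0.  ]
```

View pics/wrist11.png

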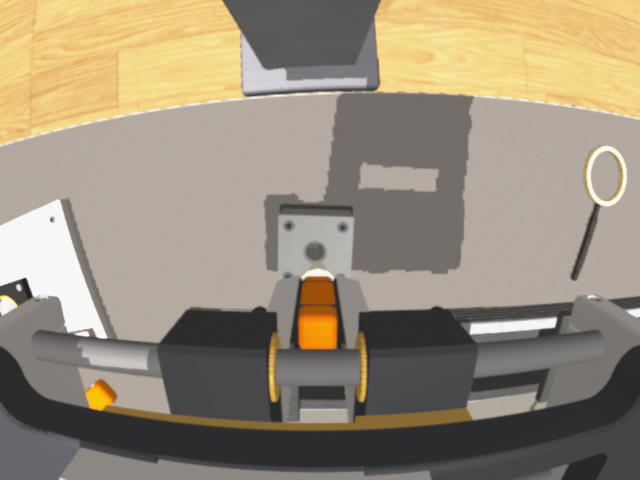

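View pics/scene11.png

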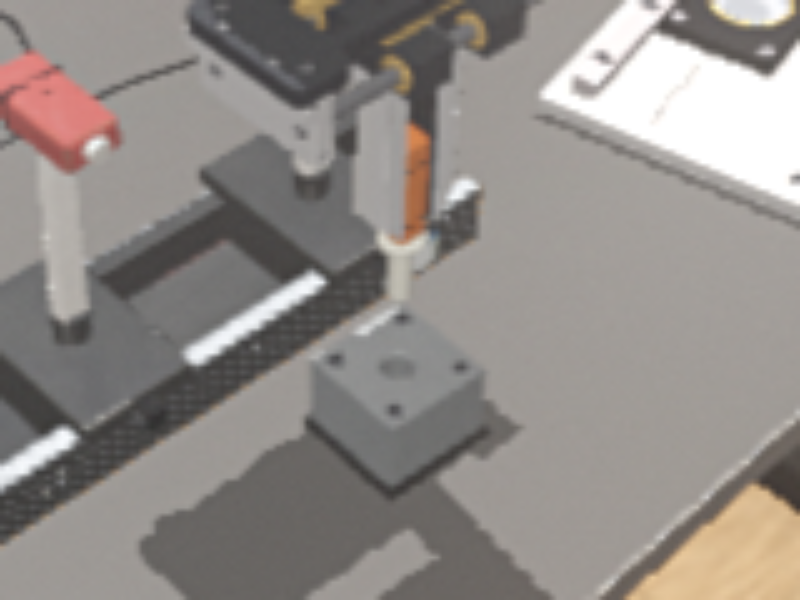

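```bash
python3 -m handwheel '[[[-1.4,15,-0.8,0,0,0,-1],[-1.4,25,-0.8,0,0,0,-1],[-1.4,30,-0.8,-0.07,0.1,0,-1],[-1.4,32,-0.8,-0.07,0.1,0,-1],[-1.4,32,-0.8,-0.07,0.1,0,-1]]]' 60;python3 -c "
from h import *
s=read_state();print('hole',wpt(315,251,44,[424.3,7.1,144.2],[-1.5696,0,1.5261]))
go(425,5.7,66,1.5244)
n='wrist';p,d=imaging.camera(n);cv2.imwrite(f'pics/{n}12.png',cv2.resize(p[180:300,240:400,::-1],None,fx=5,fy=5))
"
```

```text
clock: 16.93
eef_pos: [425.5, 3.5, 112.1]
eef_rot: [-1.57, 0.0, 1.521]
wrist_force: [0.1, 0.1, -0.6]
finger_gap: 15.6
hole [424.51635686   5.25278176  44.        ]
t 16.93 pos [425.5   3.5 112.1] rot [-1.5703e+00  2.0000e-04  1.5214e+00] gap 15.6 F [ 0.11  0.06 -0.59]
shift [ 2.21 46.09  0.6 ] turn [-0.03 -0.17 -0.01]
```

View pics/wrist12.png

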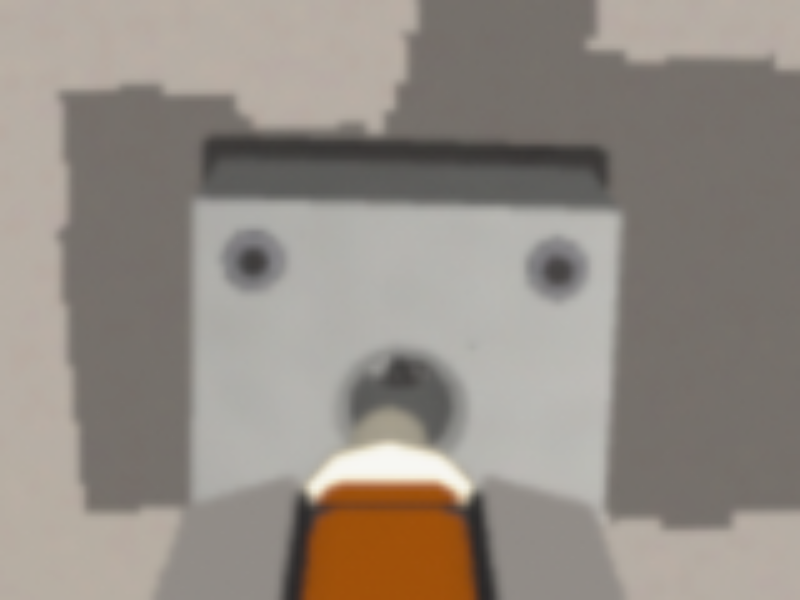

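```bash
python3 -m handwheel '[[[2.2,0,0.6,0,-0.17,0,-1],[2.2,0,0.6,0,-0.17,0,-1],[2.2,2,0.6,0,-0.17,0,-1],[2.2,3,0.6,0,-0.17,0,-1]]]' 60;python3 -c "
from h import *
go(425,5.7,66,1.5244)
n='wrist';p,d=imaging.camera(n);cv2.imwrite(f'pics/{n}13.png',cv2.resize(p[180:300,240:400,::-1],None,fx=5,fy=5))
"
```

```text
clock: 17.32
eef_pos: [425.3, 5.9, 109.6]
eef_rot: [-1.571, 0.0, 1.525]
wrist_force: [0.6, 0.5, -0.9]
finger_gap: 15.5
t 17.32 pos [425.3   5.9 109.6] rot [-1.5714e+00  2.0000e-04  1.5249e+00] gap 15.5 F [ 0.65  0.46 -0.88]
shift [-0.19 43.57  0.29] turn [ 0.03  0.03 -0.01]
```

View pics/wrist13.png

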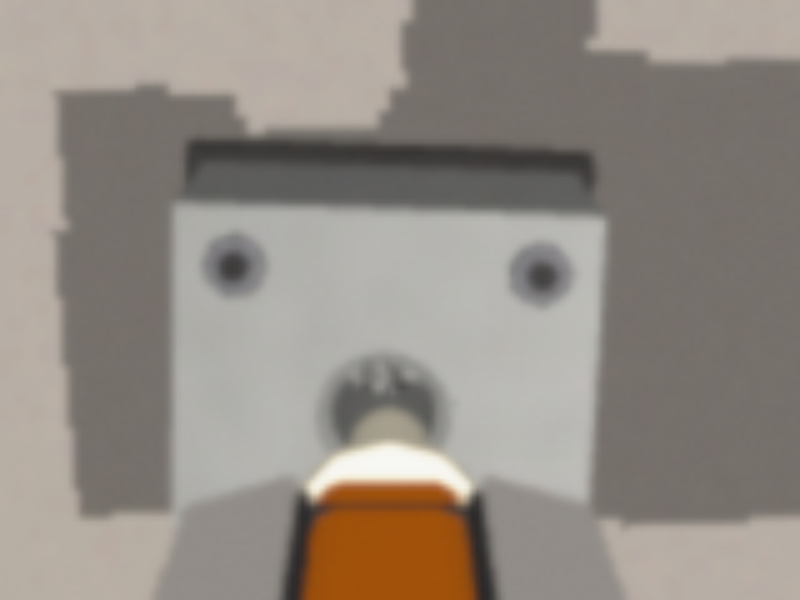

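```bash
python3 -m handwheel '[[[-0.8,3,0.2,0,0,0,-1],[-0.8,7,0.2,0,0,0,-1],[-0.8,11,0.2,0,0,0,-1],[-0.8,15,0.2,0,0,0,-1]]]' 60;python3 -c "
from h import *
go(425,5.2,66,1.5244)"
```

```text
clock: 17.7
eef_pos: [424.9, 5.1, 93.8]
eef_rot: [-1.571, 0.0, 1.525]
wrist_force: [-0.1, -0.8, -0.6]
finger_gap: 15.9
t 17.7 pos [424.9   5.1  93.8] rot [-1.5707e+00  1.0000e-04  1.5247e+00] gap 15.9 F [-0.07 -0.78 -0.56]
shift [ 0.16 27.83 -0.14] turn [-0.    0.02 -0.01]
```

```bash
python3 -m handwheel '[[[0,6,0,0,0,0,-1],[0,12,0,0,0,0,-1],[0,18,0,0,0,0,-1],[0,23,0,0,0,0,-1],[0,25,0,0,0,0,-1]]]' 60;python3 -m handwheel '[[[0,1,0,0,0,0,-1],[0,1.5,0,0,0,0,-1]]]'
```

```text
clock: 18.12
eef_pos: [424.5, 5.1, 67.9]
eef_rot: [-1.57, 0.0, 1.525]
wrist_force: [0.6, -0.1, -0.2]
finger_gap: 15.8
clock: 18.28
eef_pos: [424.4, 5.1, 66.1]
eef_rot: [-1.569, 0.0, 1.525]
wrist_force: [1.1, 0.6, 0.4]
finger_gap: 15.7
```

```bash
python3 -m handwheel '[[[0,0.4,0,0,0,0,-1],[0,0.4,0,0,0,0,-1]]]';python3 -m handwheel '[[[0,0,0,0,0,0,-0.5],[0,0,0,0,0,0,0],[0,0,0,0,0,0,0.5],[0,0,0,0,0,0,1],[0,0,0,0,0,0,1]]]';python3 -m handwheel '[[[0,0,0,0,0,0,1],[0,0,0,0,0,0,1],[0,0,0,0,0,0,1],[0,0,0,0,0,0,1],[0,0,0,0,0,0,1]]]'
```

```text
clock: 18.45
eef_pos: [424.5, 5.1, 65.9]
eef_rot: [-1.569, 0.0, 1.525]
wrist_force: [0.5, 0.9, 0.3]
finger_gap: 15.8
clock: 18.87
eef_pos: [424.6, 5.1, 65.9]
eef_rot: [-1.57, 0.0, 1.525]
wrist_force: [0.2, 0.6, -0.4]
finger_gap: 45.8
clock: 19.28
eef_pos: [424.6, 5.1, 66.0]
eef_rot: [-1.57, 0.0, 1.525]
wrist_force: [-0.5, -0.0, 0.1]
finger_gap: 79.1
```

Raise straight up, then draw back for a clear look.

```bash
python3 -m handwheel '[[[0,-20,0,0,0,0,1],[0,-55,0,0,0,0,1],[0,-90,0,0,0,0,1],[0,-130,0,0,0,0,1],[0,-140,0,0,0,0,1]]]';python3 -m handwheel '[[[40,0,30,0,0,0,1],[80,0,50,0,0,0,1],[110,0,50,0,0,0,1],[110,0,50,0,0,0,1]]]';python3 -c "
from h import *
for n in ['top','scene']:
  p,d=imaging.camera(n);np.savez(f'pics/{n}14.npz',p=p,d=d)
  if n=='top':
    cv2.imwrite('pics/t14.png',p[:,:,::-1]);cv2.imwrite('pics/t14z.png',cv2.resize(p[215:315,345:460,::-1],None,fx=6,fy=6,interpolation=cv2.INTER_CUBIC))
  else: cv2.imwrite('pics/s14.png',cv2.resize(p[180:340,270:470,::-1],None,fx=3.5,fy=3.5,interpolation=cv2.INTER_CUBIC))
"
```

```text
clock: 19.7
eef_pos: [426.2, 5.0, 211.4]
eef_rot: [-1.577, 0.0, 1.525]
wrist_force: [0.5, 0.1, 0.2]
finger_gap: 93.9
clock: 20.03
eef_pos: [380.1, 121.9, 211.3]
eef_rot: [-1.578, -0.001, 1.53]
wrist_force: [0.3, -0.5, -0.0]
finger_gap: 94.3
```

View pics/t14.png

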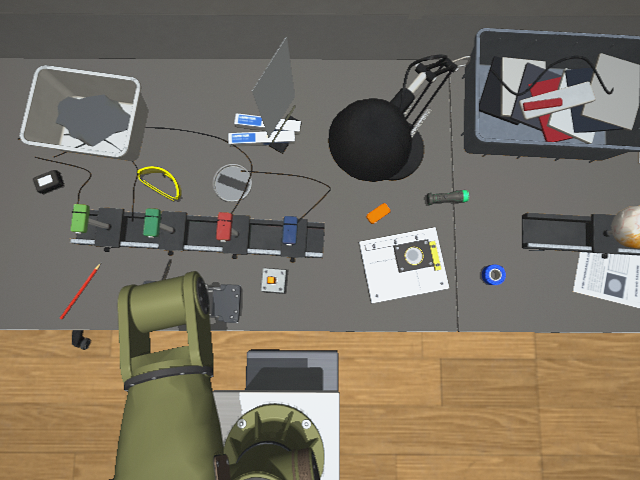

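View pics/t14z.png

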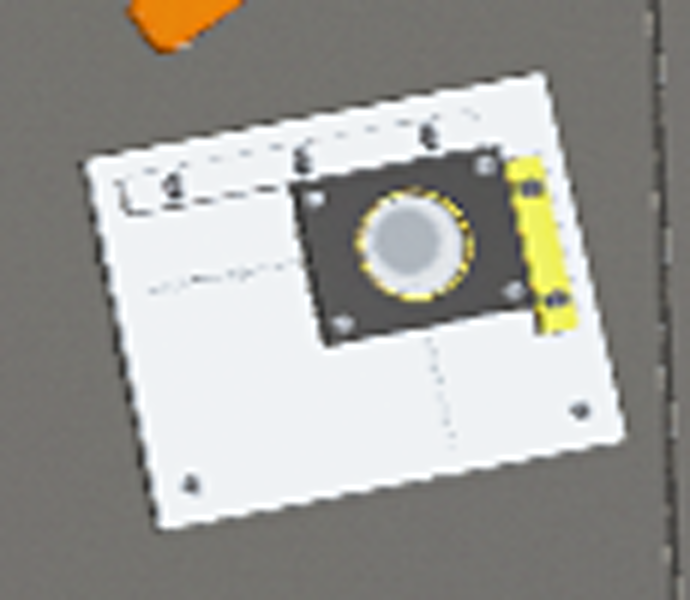

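View pics/s14.png

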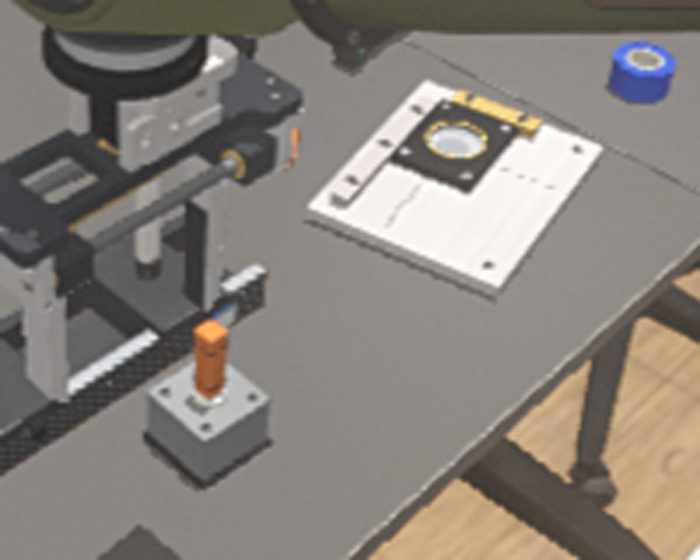

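```bash
python3 -m handwheel '[[[0,0,0,0,0,0,1],[0,0,0,0,0,0,1],[0,0,0,0,0,0,1]]]'; python3 -c "
from h import *
print(order.sign_off())"
```

```text
clock: 20.38
eef_pos: [381.3, 117.2, 210.7]
eef_rot: [-1.577, 0.001, 1.526]
wrist_force: [-0.5, 0.1, -0.3]
finger_gap: 93.6
the job is handed in; nothing more can be done
None
```

The plate is home against both the rail and the end stop, and the stick is back in its holder. I handed in at about 20 s; the sign-off reports no verdict.

- **Rail:** I pushed the plate about 23 mm in +x until the force at the wrist rose from about 2 N to about 7 N and the plate stopped moving. The wrist picture showed it parallel and flush with the rail.
- **End stop:** I then slid it about 30 mm along the rail. The wrist force at the stop was 7 to 9 N, held for about 0.3 s. Pixel measurements put the plate's -x edge within about 0.5 mm of where it was after the rail push, with its angle unchanged.
- **Stick:** The gripper let go at the same height as the first grasp. The last scene picture shows the stick upright with its collar on the block.
- **Final check:** The last top and scene pictures show the plate flush with rail and stop. The tape roll and torch look unmoved. The magnifier was mostly hidden by the arm in that last top view, but I never worked near it.

**Not confirmed:** The plate's forces against the rail and stop could only be judged through the wrist sensor, which is noisy by about ±0.7 N. While sliding along the rail, the sideways rubbing force on the stick was higher than I expected, about 2 N, so I stopped angling the push toward the rail for the last stretch.

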